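Clamp the van's lamp mast and hold it up at its second stop

ROBOT

A 6-joint arm with a two-finger parallel gripper is mounted at the origin on the work surface. World frame = base frame: x ahead of the robot, y to its left, z up, the work surface at z = 0. Lengths are in mm, angles in rad, forces in N, time in s.
With the tool pointing down it reaches from about 250 to 800 mm from the base axis. Payload 8.5 kg.
Tool frame: the origin (TCP) lies midway between the tips of the shut fingers; the grasp point (between the pads) lies robot.grip_depth behind it (robot.grip_depth is the distance from the TCP to the grasp point, in mm); z points along the fingers, y is the direction in which the jaws open and shut (so a half turn about z gives the same grasp; the last joint's range is limited). The gripper opens to 85 mm and grips with 20 to 120 N. Pads are 22 mm wide; open, the fingers measure 114 mm over their backs; the gripper's body (76 mm by 85 mm) begins 54 mm behind the grasp point. The pads swing forward as they close: fully open they stand 13 mm farther back than shut.
Start: joints at [-1.157, 0.238, -0.013, 1.319, 0, 1.571], TCP at [211.079, -480.65, 231.276] pointing down, gripper open.
Joint ranges: [-2.66, 2.66], [-1.03, 1.9], [-1.14, 1.46], [-1.82, 2.27], [-1.45, 1.34], [-3.14, 3.14]. Speed limits (rad/s): [2.22, 2.22, 2.79, 3.14, 3.14, 3.14].

INTERFACE

Orientations are given as a unit quaternion [w, x, y, z].
In Python, from bench import robot, optics gives the robot as it stands.
- The arm moves only by the tool move_arm, never from a script. Its argument "motion" is a list of rows, each a list of 7 numbers: the turn, a rotation vector about the tool's x, y, z in degrees, then the shift along the tool's x, y, z in m, then the opening, from 0 (shut) to 1 (fully open). In form: [[rx, ry, rz, tx, ty, tz, grip], ...]. A call has 1 to 10 rows; each row is the pose to reach, as a shift and turn from the pose commanded when the call began, along the tool's axes at that moment; what a row does not reach only later rows make up. A row lasts 1/10 s, in which the tool goes at most 50 mm and 8.59 degrees, less where a joint would pass 70% of its speed; a pose out of reach is approached as far as the arm can. A call with a gripper value outside its range is refused whole. The fingers move at their own pace and stop on an object; "newtons" is the grip in N (left out, the last holds). Time passes only in rows, so rows that repeat a pose let the fingers close. It gives the time, the measured TCP pose, the force and the opening at its end, in the units of the state.
- robot.observe(): the state, without advancing time (a new reading comes with each control period).
- optics.snapshot(name): name is "scene" or "side" or "wrist"; returns (picture, depth): 384x512x3 uint8, red, green, blue; 384x512 float32, mm along the optical axis (not along the pixel's ray), 0 where there is no reading.
- optics.camera_info(name): a dict with "fx", "fy", "cx", "cy" (pixels), "k1" (the pictures are not rectified: a ray, as slopes to the right and down, at radius r is drawn at 1 + k1 r^2 times it, then the intrinsics apply), "position" and "rotation" of the camera in the world. Camera axes: x right, y down, z forward; pixel columns grow to the right and rows downward; lengths in mm; the calibration is good to about 2 mm. A picture is of the moment at which its call begins: read the wrist's pose just before it. camera_info takes no time and is no camera call; for the wrist camera it gives the pose at the moment of the call.
- robot.job_done(): hands the job in, once; it reports no verdict.
The state is a dict: "time_s": time; "q": joint angles; "joint_velocities": joint speeds; "effort": joint torques, N m; "ee_pos": TCP position; "orientation": TCP orientation; "ft_force": force on the tool from outside, world axes, zero at the start; "torque": the same for the moment, N m; "gripper_width": finger opening in mm.
Only numpy, scipy, OpenCV 4.12 (cv2) and the standard library are available. Lean on these libraries where they do the work, as an engineer would, in place of code of your own. Each camera call takes 0.05 s, during which the arm holds its last target. There are 200 camera calls.

TASK

Crank the blue hold-down clamp clockwise by its red knob until its pad is screwed down tight on the lamp mast's foot plate. Then squeeze in the yellow button on the mast's head, keep it squeezed, and pull the mast up past its first stop to its second, without wrenching the foot up. Finish still holding the head at full height with the button in, so that I can fit the pin, and leave the kitchen things on the shelf where they are.

Things in the scene. Friction and masses are not known exactly. Their poses are not given: they have to be found in the camera images.
- screw_axis (a point): Point on the vertical screw axis of the blue hold-down clamp, 190 mm above the shelf (the height at which the red knob is gripped). The clamp is bolted to the shelf; its post (30 x 40 mm, 130 mm tall) stands 85 mm from the axis along the point's +x and an arm reaches from the post over the foot plate. The point's axes are the clamp's: z up, and the mast's tube stands about 120 mm off along -y.
- knob_grip (a point): Middle of the grip of the upright red crank knob, 18 mm diameter, 46 mm tall (162 to 208 mm above the shelf), 42 mm from the screw axis. It spins freely on the crank, so it can be pinched from above and led round in a level circle without turning the hand; its height does not change. The flat steel crank arm below it tops out 159 mm above the shelf.
- crank (a joint): Crank angle in rad, growing clockwise seen from above (tightening). Starts between 0 and 1.6; firm end stop at 5.8, where the knob points along the clamp's +y, away from the mast. The pad goes down 3.2 mm per rad, meets the foot plate at about 4.7 and then compresses its inner spring (4500 N/m) to about 16 N at the end stop. About 3 N at the knob turns it (up to 5 N when tight), and it stays where it is left.
- pad: Round black rubber clamp pad under the screw, 34 mm diameter, 18 mm thick, sprung; it slides vertically.
- mast: Loose foot plate of the lamp mast with the fixed black outer tube: aluminium plate 70 x 230 x 10 mm lying on the shelf. Origin at the plate's underside below a round yellow mark, where the clamp pad lands; the plate reaches 80 mm along +y and 150 mm along -y from it; z up. The tube (31 mm diameter, grey collar 37 mm, top 110 mm above the shelf) stands 120 mm from the origin along -y. It weighs 0.4 to 0.55 kg and is pulled up with the mast unless clamped.
- head_centre (a point): Centre of the head block, 138 mm above the shelf when the mast is down, 258 mm at the second stop. The block measures 34 mm along x, 32 mm along y, 36 mm in height, with an 8 mm lens on top of it. The yellow button stands on its +x face, so the head is 40 mm wide along x with the button out and 35 mm with it in. Axes: those of the foot plate. Gripped from above across x, the fingers press the button by squeezing.
- button_face (a point): Centre of the outer face of the yellow button, 22 mm wide and 24 mm tall, on the +x side of the head.
- button (a joint): Button travel in m: 0 out, 0.005 fully in (along the head's -x). Takes 2.4 N to start and 4.5 N fully in, and springs back. With the mast down, a catch locks it unless the button is at least about 4.5 mm in.
- mast_head (a joint): Extension of the inner tube in m: 0 down, 0.06 at the first stop. A return spring and its weight pull it down (about 4 N): let go, it sinks back; it does not latch while extended.
- mast_mid (a joint): Extension of the middle tube in m: 0 down, 0.06 at the second stop. It is stiff (about 5 to 6 N in all) and follows only after the inner tube has reached the first stop; the whole mast is then 120 mm longer.
- lunch_tins: Bystander: stack of three white plastic lunch tins, 116 x 110 x 142 mm. Origin at the centre of its underside.
- percolator: Bystander: steel camping percolator, 104 mm diameter, 186 mm tall, black handle along its +y reaching 90 mm from the axis. Origin at the centre of its underside.
- saucepan: Bystander: small blue enamel saucepan with its lid on, 136 mm diameter, 96 mm tall, black handle along its -y reaching 198 mm from the axis. Origin at the centre of its underside.
- funnel: Bystander: yellow funnel standing mouth down, 100 mm diameter, 85 mm tall. Origin at the centre of its underside.
- spoon: Bystander: short wooden spoon lying flat along its x, 200 mm long.
- jar: Bystander: closed green-glass jar, 70 mm diameter, 100 mm tall. Origin at the centre of its underside.
There are look-alikes about, which are no part of the job. What is shaped like the mast but green is not meant.

How it is judged (in metres and radians):
On the way, in this order (a step that is already met when the one before it is completed fails the run):
1. the clamp pad is tight on the foot plate, the mast still down and its button out (contact force between pad and mast above 8 N and value of joint mast_head below 0.01 m and value of joint button below 0.0015 m), for 0.2 s.
2. the button is squeezed in with the clamp tight and the mast still down (contact force between pad and mast above 8 N and value of joint button above 0.0035 m and value of joint mast_head below 0.02 m), for 0.05 s.
3. the mast passes its first stop (value of joint mast_head above 0.05 m and value of joint button above 0.003 m and value of joint mast_mid below 0.05 m), for 0.02 s.
At the end, for the whole second after the job is handed in: Fingers hold the mast (over 2 N), button 3 mm or more in, both tubes within 7 mm of full extension (head centre over 245 mm up) and still; pad presses the foot plate over 5 N; foot moved under 20 mm, tilted under 0.05 rad (value of joint each of mast_head, mast_mid above 0.053 m and value of joint button above 0.003 m and contact force between the fingers and mast above 2 N and height (world z) of head_centre above 0.245 m and velocity of joint mast_head between -0.02 and 0.02 m/s and contact force between pad and mast above 5 N and angle between mast's own z axis and vertical below 0.05 rad and distance of mast from where it was at the start of the episode below 0.02 m); the arm keeps its last pose, push and grip.
It fails at once if the foot plate is wrenched up (tilted over 0.08 rad) (angle between mast's own z axis and vertical above 0.08 rad).
It fails at once if a kitchen thing (tins, percolator, saucepan, funnel, spoon, jar) is shoved over 30 mm (distance of any of lunch_tins, percolator, saucepan, funnel, spoon, jar from where it was at the start of the episode above 0.03 m).
It also fails if it takes over 56 s, if anything falls off the work surface, if the arm or the gripper's body presses on something with over 40 N, if the wrist force passes 120 N, or if a joint passes its speed limit or range.

## Working session

There is one attempt and no reset: what is moved stays moved. The work goes in short steps, Python scripts to look and compute and a tool call to move; the robot and the scene stay as the last step left them, time stands still between calls to the robot, and variables do not carry over. Pictures are saved under pics/ and viewed, about 8 in all and at most 12, crops included, and the job is handed in when it is done.

Besides the shell and the picture viewer there is one more tool, called by a JSON object that holds its "api" and its "payload", one argument or row to a line. move_arm: Moves the arm, as the interface text tells. Its arguments: {"type":"object","properties":{"motion":{"type":"array"},"newtons":{"type":"number"}},"required":["motion"]}

```bash
mkdir -p pics; ls; cat > h.py <<'E'
import numpy as np, cv2
from bench import robot, optics
def world(info,u,v,d):
    K=np.array([[info['fx'],0,info['cx']],[0,info['fy'],info['cy']],[0,0,1.]])
    p=cv2.undistortPoints(np.array([[[u,v]]],float),K,np.array([info['k1'],0,0,0.]))[0,0]
    return np.array(info['rotation'])@np.array([p[0]*d,p[1]*d,d])+np.array(info['position'])
def cloud(info,dep):
    h,w=dep.shape
    K=np.array([[info['fx'],0,info['cx']],[0,info['fy'],info['cy']],[0,0,1.]])
    u,v=np.meshgrid(np.arange(w),np.arange(h))
    p=cv2.undistortPoints(np.stack([u,v],-1).reshape(-1,1,2).astype(float),K,np.array([info['k1'],0,0,0.]))[:,0]
    c=np.c_[p,np.ones(len(p))]*dep.reshape(-1,1)
    return (c@np.array(info['rotation']).T+np.array(info['position'])).reshape(h,w,3)
def snap(name):
    i=optics.camera_info(name); a,d=optics.snapshot(name); np.savez(f'{name}.npz',a=a,d=d,X=cloud(i,d)); return a,d,i
def save(a,f,s=1):
    cv2.imwrite('pics/'+f,cv2.cvtColor(cv2.resize(a,None,fx=s,fy=s,interpolation=cv2.INTER_CUBIC),cv2.COLOR_RGB2BGR))
E
python3 - <<'E'
from h import *
s=robot.observe(); print(s, robot.grip_depth)
for n in ('scene','side'):
    a,d,i=snap(n); print(n,i); save(a,n+'0.png',1.5)
E
```

```text
pics
{'time_s': 0.0, 'q': array([-1.15697593e+00,  2.38803908e-01, -1.42691580e-02,  1.31918098e+00,
        7.84468178e-06,  1.57075835e+00]), 'joint_velocities': array([-0.00011095,  0.00187769, -0.00016046, -0.00093991,  0.00232753,
       -0.00157643]), 'effort': array([ 1.74839384e-03, -5.38777363e+01,  3.46443522e+01,  1.81248982e-02,
        2.35946700e-04, -7.94316890e-06]), 'ee_pos': array([ 210.94340591, -480.30502459,  230.65968117]), 'orientation': array([-7.14121906e-04,  9.78666184e-01,  2.05455515e-01, -1.45882496e-04]), 'ft_force': array([-0.19581763, -0.94886499, -0.53600228]), 'torque': array([-0.00224047, -0.02265218,  0.02351945]), 'gripper_width': 85.42294959165982} 18.700000000000003Traceback (most recent call last):
  File "<stdin>", line 4, in <module>
  File "h.py", line 15, in snap
    i=optics.camera_info(name); a,d=optics.snapshot(name); np.savez(f'{name}.npz',a=a,d=d,X=cloud(i,d)); return a,d,i
                                                                                            ~~~~~^^^^^
  File "h.py", line 13, in cloud
    return (c@np.array(info['rotation']).T+np.array(info['position'])).reshape(h,w,3)
            ~^~~~~~~~~~~~~~~~~~~~~~~~~~~~~
ValueError: matmul: Input operand 1 has a mismatch in its core dimension 0, with gufunc signature (n?,k),(k,m?)->(n?,m?) (size 4 is different from 3)
```

```bash
sed -i "s/np.array(info\['rotation'\])/rot(info)/; s/^from bench.*/&\nfrom scipy.spatial.transform import Rotation as R\ndef rot(i): return R.from_quat(i['rotation'],scalar_first=True).as_matrix()/" h.py
python3 - <<'E'
from h import *
for n in ('scene','side'):
    a,d,i=snap(n); print(n,i); save(a,n+'0.png',1.5)
E
```

```text
scene {'fx': 384.7934919742945, 'fy': 384.7934919742945, 'cx': 258.8523470094256, 'cy': 188.69804969194618, 'k1': -0.029113864620165734, 'position': array([1185.46369194,  345.31982641,  931.57367917]), 'rotation': array([-0.20387111,  0.49907394,  0.78245854, -0.31164146])}
side {'fx': 457.0690897274916, 'fy': 457.0690897274916, 'cx': 253.24216681954132, 'cy': 188.1040268163995, 'k1': 0.05884866266850413, 'position': array([ 843.46545892, -973.94599241,  898.68683164]), 'rotation': array([-0.45394872,  0.87716047,  0.13755875, -0.07481747])}
```

View pics/scene0.png

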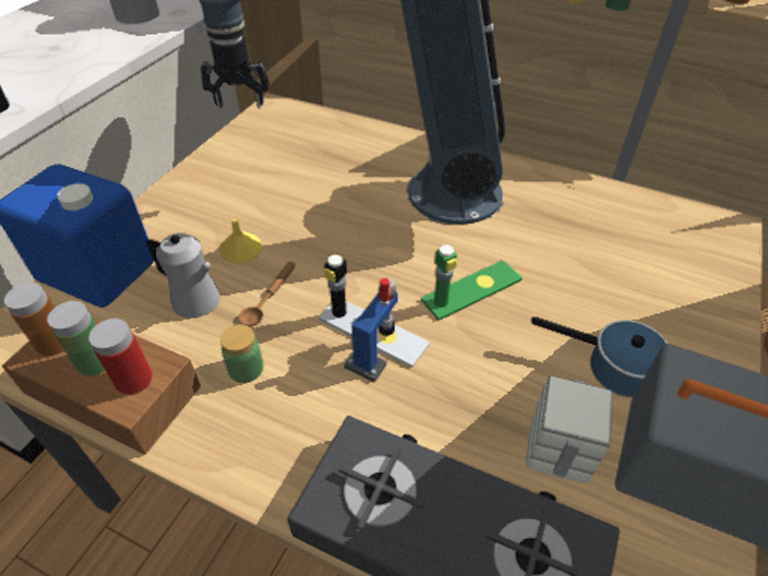

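View pics/side0.png

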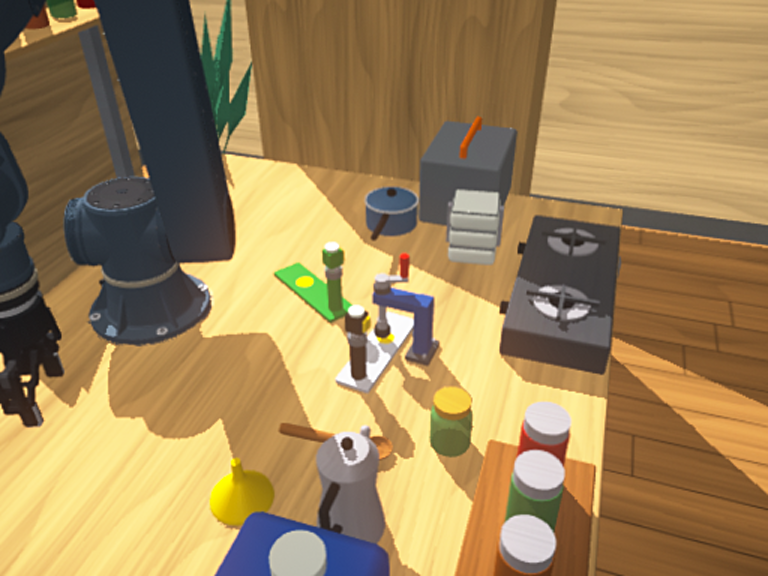

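Candidates (scene picture, enlarged px): black-and-silver mast at (337,285), green look-alike mast at (445,275), the one blue clamp at (370,335) with its red knob at (384,288). The red-lidded spice jar at (120,355) is a different object. By the description I choose the black mast and the blue clamp. Next is a close crop.

```bash
python3 - <<'E'
from h import *
c=[]
for n,(u,v) in (('scene',(245,210)),('side',(255,210))):
    z=np.load(n+'.npz'); a=z['a'][v-50:v+50,u-48:u+52]; c.append(cv2.resize(a,(400,400),interpolation=cv2.INTER_CUBIC))
    a=z['a'].astype(int);X=z['X'];r=(a[...,0]>130)&(a[...,1]<50)&(a[...,2]<70)
    r[:, :]&=(X[...,2]>140)&(X[...,2]<230)
    r&=(np.abs(X[...,0]-500)<250)&(np.abs(X[...,1])<250)
    p=X[r];v_,u_=np.nonzero(r);print(n,'red',len(p),u_.mean(),v_.mean(),np.median(p,0),p.min(0),p.max(0))
save(np.hstack(c),'crop.png')
E
```

```text
scene red 2 256.5 189.0 [556.51766527  54.93219593 206.14570415] [554.11157102  51.73651172 205.29010425] [558.92375952  58.12788014 207.00130405]
side red 57 269.2105263157895 176.24561403508773 [554.84704027  44.23278041 194.04058203] [546.9386621   38.23175837 168.21275715] [559.61610966  55.09607311 208.70966675]
```

View pics/crop.png

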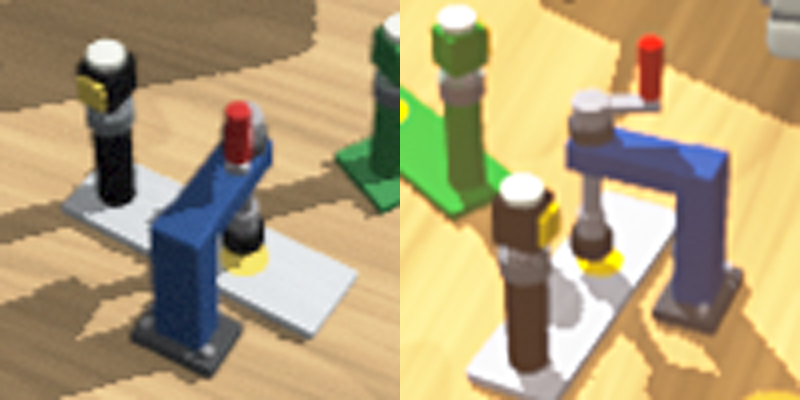

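The crop shows the black mast with its yellow button at left and the blue clamp with the red knob over the arm. The green one is excluded. Measuring.

```bash
cat > meas.py <<'E'
from h import *
def run(names):
  for n in names:
    z=np.load(n+'.npz');a=z['a'].astype(int);X=z['X'];r,g,b=a[...,0],a[...,1],a[...,2]
    near=(np.hypot(X[...,0]-500,X[...,1]-10)<220)
    def st(nm,m,rect=False):
        p=X[m&near]
        if len(p)<3: print(n,nm,len(p));return
        print(n,nm,len(p),np.median(p,0).round(1),p.min(0).round(1),p.max(0).round(1))
        if rect: print('   rect',cv2.minAreaRect(p[:,:2].astype(np.float32)))
    Z=X[...,2]
    sat=a.max(-1)-a.min(-1)
    st('plate',(Z>5)&(Z<16)&(sat<45)&(r>110),True)
    st('mark',(Z>5)&(Z<16)&(r>150)&(g>130)&(b<90),True)
    st('lens',(Z>157)&(Z<172)&(sat<40)&(r>150))
    st('button',(Z>115)&(Z<160)&(r>130)&(g>100)&(b<90))
    st('bluetop',(Z>115)&(Z<150)&(b>r+40)&(b>g+20),True)
    st('knob',(Z>160)&(Z<215)&(r>110)&(g<70)&(b<80))
    st('knobtop',(Z>203)&(Z<215)&(r>110)&(g<70)&(b<80))
E
python3 -c "
import meas;meas.run(['scene','side'])"
```

```text
scene plate 743 [522.5  62.3   9.6] [ 466.5 -110.2    5.4] [612.9 123.8  15.8]
   rect ((541.3675537109375, 3.3497238159179688), (229.73980712890625, 128.48294067382812), 82.5312728881836)
scene mark 15 [525.1  34.9  10.4] [502.3  27.9   7.2] [531.8  49.   12.3]
   rect ((517.90234375, 41.549591064453125), (12.405793190002441, 32.319427490234375), 43.36066818237305)
scene lens 119 [494.5  44.9 163.1] [372.  -90.4 157. ] [558.2 120.4 166.7]
scene button 41 [400.9 121.3 141.4] [388.2 -89.3 125.9] [528.6 129.7 152.8]
scene bluetop 328 [576.5  38.8 129.1] [501.   11.8 115.2] [613.8  55.8 134.8]
   rect ((556.5471801757812, 33.66149139404297), (38.4850959777832, 113.14582824707031), 86.70466613769531)
scene knob 28 [554.2  56.5 206.4] [548.6  47.1 165.4] [560.9  59.2 209.8]
scene knobtop 17 [554.1  52.7 207. ] [548.6  47.1 205.2] [560.9  58.1 209.8]
side plate 895 [525.1  -1.4   8.9] [ 415.5 -113.9    5.1] [622.1 125.7  15.1]
   rect ((534.2037963867188, 17.512557983398438), (187.84439086914062, 254.72193908691406), 14.096846580505371)
side mark 31 [523.5  35.2   9.2] [509.    6.7   5.4] [633.9  53.5  13.5]
   rect ((570.5390014648438, 18.099580764770508), (30.45186424255371, 125.17094421386719), 66.11043548583984)
side lens 161 [504.8  37.4 161.3] [373.8 -93.2 157. ] [548.4 120.5 166.2]
side button 66 [521.4 -78.9 143.2] [366.5 -93.2 123. ] [526.9 122.3 155.2]
side bluetop 137 [583.6  36.1 129. ] [501.4  13.2 125. ] [610.8  50.5 133. ]
   rect ((556.3660888671875, 34.99445343017578), (35.1911735534668, 107.29325866699219), 84.62178039550781)
side knob 73 [554.7  44.3 191.6] [546.   38.2 163.8] [559.7  55.5 209.1]
side knobtop 18 [554.5  46.8 206.2] [546.   39.5 203.5] [559.3  55.5 209.1]
```

{"api": "move_arm", "payload": {
  "motion": [
    [0,0,-8,0.02,-0.01,-0.05,1],
    [0,0,-16,0.06,-0.04,-0.09,1],
    [0,0,-24,0.1,-0.07,-0.12,1],
    [0,0,-32,0.14,-0.095,-0.14,1],
    [0,0,-40,0.18,-0.12,-0.16,1],
    [0,0,-48,0.22,-0.145,-0.18,1],
    [0,0,-56,0.26,-0.17,-0.2,1],
    [0,0,-62,0.3,-0.2,-0.21,1],
    [0,0,-66,0.34,-0.22,-0.22,1],
    [0,0,-66,0.38,-0.24,-0.22,1]
  ]
}}

```text
time_s: 1.15
ee_pos: [450.0, -122.9, 450.7]
orientation: [0.001, 0.708, 0.706, 0.0]
ft_force: [1.1, -1.7, 0.2]
gripper_width: 85.2
```

{"api": "move_arm", "payload": {
  "motion": [
    [0,0,0,0.04,0.02,0,1],
    [0,0,0,0.08,0.04,0,1],
    [0,0,0,0.08,0.04,0,1],
    [0,0,0,0.08,0.04,0,1]
  ]
}}

```text
time_s: 1.55
ee_pos: [490.0, -44.0, 448.8]
orientation: [-0.0, 0.708, 0.706, -0.0]
ft_force: [0.0, -1.1, 0.0]
gripper_width: 85.4
```

```bash
python3 - <<'E'
from h import *
import meas
a,d,i=snap('wrist'); print(i,robot.observe()['ee_pos']); save(a,'w0.png',1.5); meas.run(['wrist'])
E
```

```text
{'fx': 278.583164961805, 'fy': 278.583164961805, 'cx': 253.1687478792054, 'cy': 184.0123339102154, 'k1': 0.023296259925798275, 'position': array([490.64917195,  21.45292158, 591.89650959]), 'rotation': array([ 1.31556227e-01,  9.91307075e-01, -1.54171962e-03, -9.30102182e-04])} [489.61306836 -44.90479519 449.12351439]
wrist plate 2984 [511.1   8.9  10.3] [ 357.5 -105.1    5.7] [615.4 166.2  15.7]
   rect ((499.1128845214844, 62.650238037109375), (207.3265838623047, 309.1391906738281), 25.590042114257812)
wrist mark 0
wrist lens 988 [502.   43.5 163.4] [369.9 -91.  157.1] [545.8 120.7 167.3]
wrist button 115 [399.4 119.6 150.2] [385.  -91.5 124.4] [611.5 130.2 157.8]
wrist bluetop 1094 [574.4  31.1 130.2] [496.1  12.6 120.7] [609.6  55.5 142.8]
   rect ((552.8397827148438, 33.76650619506836), (38.427452087402344, 112.82388305664062), 86.93791961669922)
wrist knob 173 [549.3  50.7 208.1] [542.3  43.3 170.3] [559.1  59.2 210.5]
wrist knobtop 148 [550.6  50.7 208.3] [542.3  43.3 203.4] [559.1  59.2 210.5]
```

View pics/w0.png

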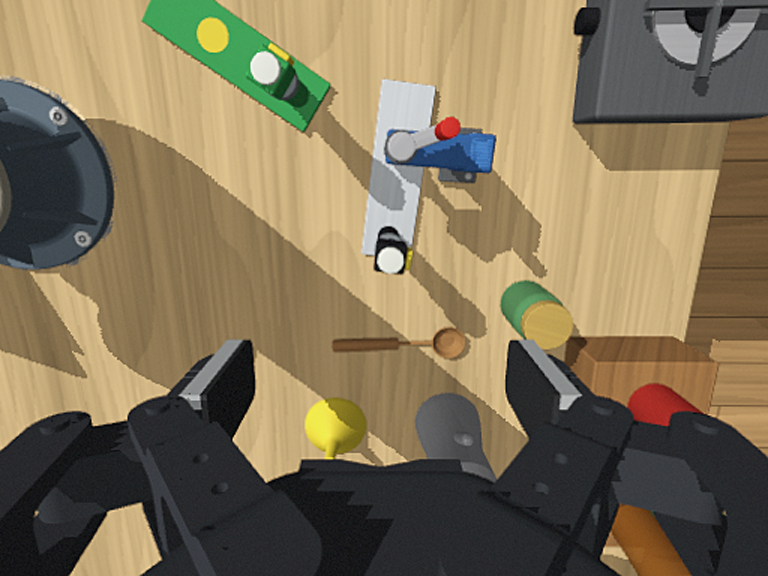

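Wrist view: hub at (401,146), red knob top (448,128), lens (391,260) and the plate running from (408,85) to (390,255), all in enlarged px. The handle points a little anticlockwise of the clamp arm. Fitting precisely.

```bash
python3 - <<'E'
from h import *
z=np.load('wrist.npz');a=z['a'].astype(int);X=z['X'];Z=X[...,2]
r,g,b=a[...,0],a[...,1],a[...,2]; sat=a.max(-1)-a.min(-1)
def circ(nm,m,box):
    v,u=np.nonzero(m); k=(u>box[0])&(u<box[2])&(v>box[1])&(v<box[3]); p=X[v[k],u[k]]
    c,rad=cv2.minEnclosingCircle(p[:,:2].astype(np.float32)); print(nm,len(p),'med',np.median(p,0).round(1),'circ',np.round(c,1),round(rad,1),'mean',p.mean(0).round(1)); return p
circ('knobtop',(Z>205)&(r>g+60),(285,70,315,100))
p=circ('lens',(Z>160)&(Z<170)&(sat<40)&(r>140),(245,160,275,185))
zz=Z[86:110,255:282]; print(np.round(zz[::3,::3]))
circ('hub',(Z>150)&(Z<200)&(sat<40),(254,82,280,110))
# head top black
circ('headtop',(Z>148)&(Z<160),(245,150,280,190))
# plate: 
v,u=np.nonzero((Z>6)&(Z<14)&(sat<40)&(r>90)); k=(u>238)&(u<295)&(v>50)&(v<172); p=X[v[k],u[k]]
print('plate',cv2.minAreaRect(p[:,:2].astype(np.float32)))
for lo,hi in ((85,125),(-20,10),(-60,-30),(-90,-60)):
    q=p[(p[:,1]>lo)&(p[:,1]<hi)]
    if len(q): print(lo,q[:,0].min(),q[:,0].max(),q[:,1].max())
m=(Z>122)&(Z<136)&(b>r+40)
v,u=np.nonzero(m);p=X[v,u];q=p[np.abs(p[:,0]-555)<70];print('arm',cv2.minAreaRect(q[:,:2].astype(np.float32)))
for lo,hi in ((505,525),(530,545),(550,570),(580,605)):
    s=q[(q[:,0]>lo)&(q[:,0]<hi)];print(lo,s[:,1].min().round(1),s[:,1].max().round(1),s[:,2].mean())
m=(r>150)&(g>120)&(b<90)&(Z>120)&(Z<160)
circ('button',m,(262,160,285,185))
E
```

```text
knobtop 151 med [550.7  50.8 208.4] circ [524.6  37.9] 37.7 mean [549.5  50.7 215.9]
lens 228 med [500.5 -77.4 164.6] circ [501.2 -77.8] 13.7 mean [500.7 -77.1 164.6]
[[ 11.  10. 130. 128. 142. 126.   9.  11.  12.]
 [592. 127. 145. 161. 161. 159. 158. 159. 159.]
 [ 10. 143. 160. 161. 160. 160. 161. 160. 159.]
 [ 10. 141. 161. 161. 159. 161. 160. 160. 160.]
 [ 10. 143. 160. 160. 160. 160. 161. 161. 159.]
 [ 12. 144. 161. 160. 162. 161. 159. 143. 131.]
 [ 11. 130. 143. 161. 161. 161. 161. 131. 132.]
 [ 10. 129. 131. 142. 142. 140. 130. 130. 130.]]
hub 325 med [513.3  39.3 160.3] circ [513.9  41.5] 17.6 mean [513.3  38.9 160.1]
headtop 227 med [510.1 -72.9 155.6] circ [502.9 -77.6] 22.6 mean [504.9 -74.8 154.6]
plate ((524.5821533203125, 4.8546905517578125), (230.3087921142578, 94.64849090576172), 82.38655090332031)
85 487.7429657127326 561.110510481414 123.97817338871128
-20 474.9643337888858 572.1161943893347 9.064005992580682
-60 470.3370963788608 541.1960015962551 -30.817596246460173
-90 465.81770129482766 537.4289833370572 -60.018825269798924
arm ((552.8397827148438, 33.76650619506836), (38.427452087402344, 112.82388305664062), 86.93791961669922)
505 20.7 55.5 129.07739803463932
530 19.1 40.4 130.12792227820776
550 17.4 47.7 130.22860550913182
580 12.6 51.0 130.12350762625454
button 27 med [520.3 -77.6 150.3] circ [521.1 -78.7] 9.3 mean [520.8 -77.9 150.3]
```

```bash
python3 - <<'E'
from h import *
from scipy.optimize import least_squares
z=np.load('wrist.npz');X=z['X'];Z=X[...,2];a=z['a'].astype(int)
v,u=np.nonzero((Z>155)&(Z<166)); k=(u>250)&(u<285)&(v>80)&(v<112)
p=X[v[k],u[k]][:,:2]
h=cv2.convexHull(p.astype(np.float32))[:,0]; h=h[h[:,0]<515]; print(h.round(1))
f=least_squares(lambda c:np.hypot(*(h-c[:2]).T)-c[2],[512,38,11],loss='soft_l1');print('hub',f.x)
v,u=np.nonzero((Z>205)&(Z<212)&(a[...,0]>a[...,1]+50)); k=(u>285)&(u<315)&(v>70)&(v<100);p=X[v[k],u[k]]
c,rad=cv2.minEnclosingCircle(p[:,:2].astype(np.float32));print('knob',c,rad,p.mean(0))
v,u=np.nonzero((Z>162)&(Z<168)); k=(u>245)&(u<278)&(v>158)&(v<188);p=X[v[k],u[k]]
print('lens',cv2.minEnclosingCircle(p[:,:2].astype(np.float32)),p.mean(0))
for n,b in (('scene',0),('side',0)):
    z=np.load(n+'.npz');X=z['X'];Z=X[...,2]
    m=(Z>161)&(Z<169)&(np.hypot(X[...,0]-500,X[...,1]+77)<25);p=X[m];print(n,'lens',cv2.minEnclosingCircle(p[:,:2].astype(np.float32)),p.mean(0))
    m=(Z>157)&(Z<166)&(np.hypot(X[...,0]-511,X[...,1]-38)<16);p=X[m];print(n,'hub',cv2.minEnclosingCircle(p[:,:2].astype(np.float32)),p.mean(0))
E
```

```text
[[510.4  51.9]
 [506.1  50.6]
 [503.1  47.8]
 [500.1  44.9]
 [498.7  42.2]
 [498.7  40.7]
 [498.7  37.9]
 [498.7  36.5]
 [498.8  33.8]
 [500.2  30.9]
 [503.2  28. ]
 [504.7  26.6]
 [507.7  25.2]
 [509.1  25.1]
 [512.1  25.1]
 [513.6  25.1]]
hub [511.76049564  38.24387342  13.42012106]
knob (551.0076904296875, 51.352535247802734) 8.651021957397461 [550.75431219  51.24320139 208.27959467]
lens ((501.20867919921875, -77.91541290283203), 13.685511589050293) [501.09980994 -77.5287646  164.61296172]
scene lens ((502.8411865234375, -77.91931915283203), 13.52161979675293) [502.8401262  -78.07386057 163.58000542]
scene hub ((508.69598388671875, 42.014930725097656), 11.360917091369629) [506.56894715  42.77634271 159.60556924]
side lens ((503.5509338378906, -79.55863952636719), 14.26411247253418) [503.35795239 -79.70264031 163.17167782]
side hub ((513.6622314453125, 36.157291412353516), 14.742915153503418) [513.22196414  35.96768216 159.26580955]
```

{"api": "move_arm", "payload": {
  "motion": [
    [0,0,3,0.03,0.02,0.03,1],
    [0,0,7.3,0.065,0.04,0.06,1],
    [0,0,7.3,0.096,0.061,0.09,1],
    [0,0,7.3,0.096,0.061,0.13,1],
    [0,0,7.3,0.096,0.061,0.17,1],
    [0,0,7.3,0.096,0.061,0.2,1],
    [0,0,7.3,0.096,0.061,0.2,0.5],
    [0,0,7.3,0.096,0.061,0.2,0.5],
    [0,0,7.3,0.096,0.061,0.2,0.5]
  ],
  "newtons": 30
}}

```text
time_s: 2.5
ee_pos: [552.1, 50.1, 251.6]
orientation: [0.001, 0.753, 0.658, 0.001]
ft_force: [-0.1, 0.3, 0.9]
gripper_width: 44.1
```

```bash
python3 - <<'E'
from h import *
a,d,i=snap('wrist'); s=robot.observe();print(s['ee_pos'],s['orientation'],s['ft_force']); 
z=np.load('wrist.npz');X=z['X'];Z=X[...,2];a=a.astype(int)
m=(Z>204)&(Z<213)&(a[...,0]>a[...,1]+50)&(np.hypot(X[...,0]-551,X[...,1]-51)<25);p=X[m]
print(len(p),cv2.minEnclosingCircle(p[:,:2].astype(np.float32)) if len(p) else '',p.mean(0))
m=(Z>156)&(Z<166)&(np.hypot(X[...,0]-511,X[...,1]-38)<15);p=X[m];print('hub',len(p),cv2.minEnclosingCircle(p[:,:2].astype(np.float32)),p.mean(0))
save(a.astype(np.uint8),'w1.png',1.2)
E
```

```text
[552.23845128  50.25125207 251.6009876 ] [0.00097203 0.75268016 0.65838409 0.00142188] [ 0.61614917 -0.56942794  0.58614834]
458 ((550.9517822265625, 51.63248062133789), 8.780835151672363) [551.05249554  52.20055281 208.24213368]
hub 713 ((511.74615478515625, 38.08135223388672), 14.260477066040039) [512.15967228  38.80265907 160.37385442]
```

View pics/w1.png

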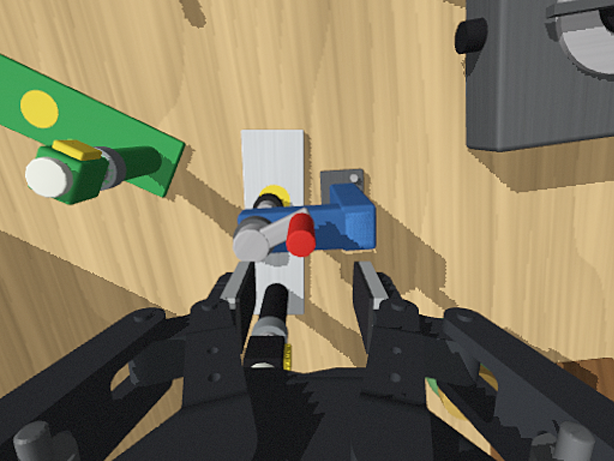

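{"api": "move_arm", "payload": {
  "motion": [
    [0,0,0,0.001,-0.001,0.03,0.5],
    [0,0,0,0.001,-0.001,0.06,0.5],
    [0,0,0,0.001,-0.001,0.083,0.5],
    [0,0,0,0.001,-0.001,0.083,0.5],
    [0,0,0,0.001,-0.001,0.083,0],
    [0,0,0,0.001,-0.001,0.083,0],
    [0,0,0,0.001,-0.001,0.083,0],
    [0,0,0,0.001,-0.001,0.083,0]
  ],
  "newtons": 30
}}

```text
time_s: 3.35
ee_pos: [551.0, 51.9, 168.4]
orientation: [0.001, 0.752, 0.659, 0.001]
ft_force: [-3.3, 0.2, 6.8]
gripper_width: 17.6
```

```bash
cat > arc.py <<'E'
from h import *
import sys
def rows(c,r,a0,a1,n):
    s=robot.observe(); M=R.from_quat(s['orientation'],scalar_first=True).as_matrix()
    print(s['ee_pos'].round(1),s['ft_force'].round(1),s['gripper_width'])
    for k in range(1,n+1):
        t=np.radians(a0+(a1-a0)*k/n); d=np.r_[np.array(c)+r*np.array([np.cos(t),np.sin(t)])-s['ee_pos'][:2],0]
        print(round(np.degrees(t)),(M.T@d/1000).round(4)[:2])
E
python3 -c "
from arc import *
p=robot.observe()['ee_pos'][:2];c=np.array([511.7,38.2]);d=p-c;print(np.hypot(*d),np.degrees(np.arctan2(d[1],d[0])))
a=np.degrees(np.arctan2(d[1],d[0]))
rows(c,np.hypot(*d),a,a-90,10)"
```

```text
41.66479893293316 19.22470413889781
[551.   51.9 168.4] [-3.3  0.2  6.8] 17.58888567036655
10 [-0.006   0.0025]
1 [-0.0124  0.004 ]
-8 [-0.0189  0.0045]
-17 [-0.0254  0.0039]
-26 [-0.0318  0.0024]
-35 [-0.0378 -0.0001]
-44 [-0.0434 -0.0036]
-53 [-0.0484 -0.0078]
-62 [-0.0526 -0.0128]
-71 [-0.056  -0.0184]
```

{"api": "move_arm", "payload": {
  "motion": [
    [0,0,0,-0.006,0.0025,0,0],
    [0,0,0,-0.0124,0.004,0,0],
    [0,0,0,-0.0189,0.0045,0,0],
    [0,0,0,-0.0254,0.0039,0,0],
    [0,0,0,-0.0318,0.0024,0,0],
    [0,0,0,-0.0378,-0.0001,0,0]
  ]
}}

```text
time_s: 3.95
ee_pos: [546.0, 15.1, 168.4]
orientation: [0.0, 0.752, 0.659, 0.002]
ft_force: [-2.6, 5.6, 6.8]
gripper_width: 17.1
```

```bash
python3 -c "
from arc import *
p=robot.observe()['ee_pos'][:2];c=np.array([511.7,38.2]);d=p-c;print(np.hypot(*d),np.degrees(np.arctan2(d[1],d[0])))
rows(c,41.8,-35,-125,10)"
```

```text
41.37375727677732 -33.95034710223349
[546.   15.1 168.4] [-2.6  5.6  6.8] 17.073910056938253
-44 [-0.0064 -0.0034]
-53 [-0.0114 -0.0077]
-62 [-0.0156 -0.0128]
-71 [-0.019  -0.0184]
-80 [-0.0215 -0.0245]
-89 [-0.0229 -0.0308]
-98 [-0.0234 -0.0374]
-107 [-0.0228 -0.0439]
-116 [-0.0213 -0.0503]
-125 [-0.0187 -0.0563]
```

{"api": "move_arm", "payload": {
  "motion": [
    [0,0,0,-0.0055,-0.0034,0,0],
    [0,0,0,-0.0105,-0.0077,0,0],
    [0,0,0,-0.0147,-0.0128,0,0],
    [0,0,0,-0.0181,-0.0184,0,0],
    [0,0,0,-0.0206,-0.0245,0,0],
    [0,0,0,-0.022,-0.0308,0,0],
    [0,0,0,-0.0225,-0.0374,0,0],
    [0,0,0,-0.0219,-0.0439,0,0],
    [0,0,0,-0.0204,-0.0503,0,0],
    [0,0,0,-0.0178,-0.0563,0,0]
  ]
}}

```text
time_s: 4.95
ee_pos: [488.5, 3.5, 168.4]
orientation: [0.002, 0.753, 0.658, 0.001]
ft_force: [0.7, -4.1, 7.3]
gripper_width: 17.3
```

```bash
python3 -c "
from arc import *
p=robot.observe()['ee_pos'][:2];c=np.array([511.7,38.2]);d=p-c;print(np.hypot(*d),np.degrees(np.arctan2(d[1],d[0])))
rows(c,41.8,-125,-215,10)"
```

```text
41.78424572184124 -123.77355475789984
[488.5   3.5 168.4] [ 0.7 -4.1  7.3] 17.3229729023639
-134 [ 0.0039 -0.0064]
-143 [ 0.0081 -0.0113]
-152 [ 0.0132 -0.0156]
-161 [ 0.0188 -0.019 ]
-170 [ 0.0248 -0.0214]
-179 [ 0.0312 -0.0229]
-188 [ 0.0378 -0.0234]
-197 [ 0.0443 -0.0228]
-206 [ 0.0507 -0.0213]
-215 [ 0.0567 -0.0187]
```

{"api": "move_arm", "payload": {
  "motion": [
    [0,0,0,0.0035,-0.0055,0,0],
    [0,0,0,0.0077,-0.0104,0,0],
    [0,0,0,0.0128,-0.0147,0,0],
    [0,0,0,0.0184,-0.0181,0,0],
    [0,0,0,0.0244,-0.0205,0,0],
    [0,0,0,0.0308,-0.022,0,0],
    [0,0,0,0.0374,-0.0225,0,0],
    [0,0,0,0.0439,-0.0219,0,0],
    [0,0,0,0.0503,-0.0204,0,0],
    [0,0,0,0.0563,-0.0178,0,0]
  ]
}}

```text
time_s: 5.95
ee_pos: [476.7, 62.7, 168.3]
orientation: [0.0, 0.752, 0.659, 0.001]
ft_force: [-5.6, 0.9, 13.9]
gripper_width: 17.4
```

```bash
python3 -c "
from arc import *
p=robot.observe()['ee_pos'][:2];c=np.array([511.7,38.2]);d=p-c;print(np.hypot(*d),np.degrees(np.arctan2(d[1],d[0])))
rows(c,41.8,-215,-275,10)"
```

```text
42.701299745128125 144.95876464587172
[476.7  62.7 168.3] [-5.6  0.9 13.9] 17.383945563532045
-221 [0.0033 0.003 ]
-227 [0.0069 0.0056]
-233 [0.0101 0.0085]
-239 [0.013  0.0118]
-245 [0.0155 0.0154]
-251 [0.0177 0.0192]
-257 [0.0194 0.0232]
-263 [0.0208 0.0274]
-269 [0.0216 0.0317]
-275 [0.0221 0.036 ]
```

{"api": "move_arm", "payload": {
  "motion": [
    [0,0,0,0.0037,0.0024,0,0],
    [0,0,0,0.0073,0.005,0,0],
    [0,0,0,0.0105,0.0079,0,0],
    [0,0,0,0.0134,0.0112,0,0],
    [0,0,0,0.0159,0.0148,0,0],
    [0,0,0,0.0181,0.0186,0,0],
    [0,0,0,0.0198,0.0226,0,0],
    [0,0,0,0.021,0.0268,0,0],
    [0,0,0,0.0218,0.0309,0,0],
    [0,0,0,0.0218,0.0309,0,0]
  ]
}}

```text
time_s: 6.95
ee_pos: [511.6, 80.6, 168.4]
orientation: [0.0, 0.752, 0.659, 0.002]
ft_force: [-0.9, 2.9, 8.8]
gripper_width: 16.9
```

```bash
python3 -c "
from arc import *
p=robot.observe()['ee_pos'][:2];c=np.array([511.7,38.2]);d=p-c;print(np.hypot(*d),np.degrees(np.arctan2(d[1],d[0])))
rows(c,42,-270,-282,4)"
```

```text
42.436972782942014 90.17737105555639
[511.6  80.6 168.4] [-0.9  2.9  8.8] 16.94010280762137
-273 [-0.0002  0.0024]
-276 [-0.0001  0.0046]
-279 [-0.0001  0.0068]
-282 [-0.0002  0.009 ]
```

{"api": "move_arm", "payload": {
  "motion": [
    [0,0,0,0,0.0015,0,0],
    [0,0,0,0,0.003,0,0],
    [0,0,0,0,0.003,0,0]
  ]
}}

```text
time_s: 7.25
ee_pos: [514.2, 80.4, 168.4]
orientation: [0.0, 0.752, 0.659, 0.002]
ft_force: [-2.3, 4.8, 9.0]
gripper_width: 17.1
```

{"api": "move_arm", "payload": {
  "motion": [
    [0,0,0,-0.0002,0.001,0,0],
    [0,0,0,-0.0002,0.002,0,0],
    [0,0,0,-0.0002,0.002,0,0]
  ]
}}

```text
time_s: 7.55
ee_pos: [514.5, 80.3, 168.3]
orientation: [-0.001, 0.752, 0.659, 0.001]
ft_force: [-9.8, 7.4, 13.6]
gripper_width: 17.1
```

{"api": "move_arm", "payload": {
  "motion": [
    [0,0,0,0,-0.0015,0,0],
    [0,0,0,0,-0.0015,0,0.5],
    [0,0,0,0,-0.0015,0,0.5],
    [0,0,0,0,-0.0015,0,0.6],
    [0,0,0,0,-0.0015,-0.03,0.7],
    [0,0,0,0,-0.0015,-0.07,0.7],
    [0,0,0,0,-0.0015,-0.11,0.7],
    [0,0,0,-0.03,-0.0015,-0.14,0.7],
    [0,0,0,-0.07,-0.0015,-0.16,0.7],
    [0,0,0,-0.1,-0.0015,-0.18,0.7]
  ]
}}

```text
time_s: 8.55
ee_pos: [500.4, -21.4, 347.6]
orientation: [0.0, 0.752, 0.659, 0.0]
ft_force: [1.1, 0.1, -0.8]
gripper_width: 59.9
```

{"api": "move_arm", "payload": {
  "motion": [
    [0,0,0,0,0,0,0.7],
    [0,0,0,0,0,0,0.7]
  ]
}}

```text
time_s: 8.75
ee_pos: [500.8, -20.4, 346.4]
orientation: [0.0, 0.753, 0.658, 0.0]
ft_force: [0.7, 0.5, 0.1]
gripper_width: 59.8
```

```bash
python3 - <<'E'
from h import *
s=robot.observe();a,d,i=snap('wrist'); print(s['time_s'],s['ee_pos'],s['orientation'],s['ft_force'],s['gripper_width']); 
z=np.load('wrist.npz');X=z['X'];Z=X[...,2]
m=(Z>161)&(Z<169)&(np.hypot(X[...,0]-502,X[...,1]+78)<22);p=X[m];print('lens',len(p),cv2.minEnclosingCircle(p[:,:2].astype(np.float32)),p.mean(0))
m=(Z>150)&(Z<159)&(np.hypot(X[...,0]-502,X[...,1]+78)<32);p=X[m];print('head',cv2.minAreaRect(p[:,:2].astype(np.float32)))
m=(Z>6)&(Z<14)&(np.ptp(a.astype(int),-1)<40)&(np.abs(X[...,0]-508)<58)&(X[...,1]>80)&(X[...,1]<130)
m2=(Z>6)&(Z<14)&(np.ptp(a.astype(int),-1)<40)&(a[...,0]>90)&(np.abs(X[...,0]-508)<60)
p=X[m2];print('plate',cv2.minAreaRect(p[:,:2].astype(np.float32)))
E
python3 - <<'E'
import sys; sys.path.insert(0,'.')
from h import *
import os; os.chdir('.')
a,d,i=snap('side'); b=np.load('wrist.npz')['a']
save(np.hstack([cv2.resize(b,(400,300)),cv2.resize(a[130:280,170:370],(400,300))]),'chk.png')
E
```

```text
8.75 [500.81878049 -20.44795135 346.3896938 ] [8.08967199e-05 7.52978799e-01 6.58044726e-01 2.46415330e-04] [0.65060969 0.5084154  0.13643876] 59.78471296912419
lens 362 ((500.84674072265625, -77.48825073242188), 13.890170097351074) [501.0479187  -76.85364577 164.45014193]
head ((503.6997375488281, -77.38494873046875), (31.07894515991211, 38.8408088684082), 82.465576171875)
plate ((513.8222045898438, -111.7313232421875), (100.19554901123047, 473.9416198730469), 0.7836006879806519)
```

View pics/chk.png

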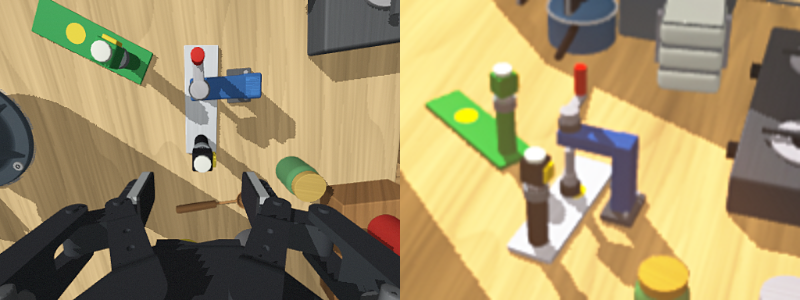

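The crank is at its stop with the red knob pointing away from the mast. The plate has not moved and the head is down. Moving over the head next.

{"api": "move_arm", "payload": {
  "motion": [
    [0,0,0,-0.03,0.004,0.03,0.7],
    [0,0,0,-0.0565,0.0085,0.06,0.7],
    [0,0,0,-0.0565,0.0085,0.1,0.7],
    [0,0,0,-0.0565,0.0085,0.14,0.7],
    [0,0,0,-0.0565,0.0085,0.16,0.7],
    [0,0,0,-0.0565,0.0085,0.18,0.7],
    [0,0,0,-0.0565,0.0085,0.2,0.7],
    [0,0,0,-0.0565,0.0085,0.22,0.7],
    [0,0,0,-0.0565,0.0085,0.229,0.7],
    [0,0,0,-0.0565,0.0085,0.229,0.7]
  ]
}}

```text
time_s: 9.85
ee_pos: [500.5, -76.1, 115.8]
orientation: [-0.001, 0.752, 0.659, -0.001]
ft_force: [-0.0, 0.1, 0.5]
gripper_width: 59.4
```

```bash
python3 - <<'E'
from h import *
s=robot.observe();print(s['ee_pos'],s['orientation'],s['ft_force'],s['gripper_width'])
a,d,i=snap('side');b,_,_=snap('wrist'); X=np.load('side.npz')['X']
save(np.hstack([cv2.resize(b,(400,300)),cv2.resize(a[130:280,170:370],(400,300),interpolation=cv2.INTER_CUBIC)]),'chk2.png')
E
```

```text
[500.53051969 -76.09045318 115.82730611] [-0.00131972  0.75197593  0.65918843 -0.00103949] [-0.01807653  0.09835859  0.45328784] 59.404267067361545
```

View pics/chk2.png

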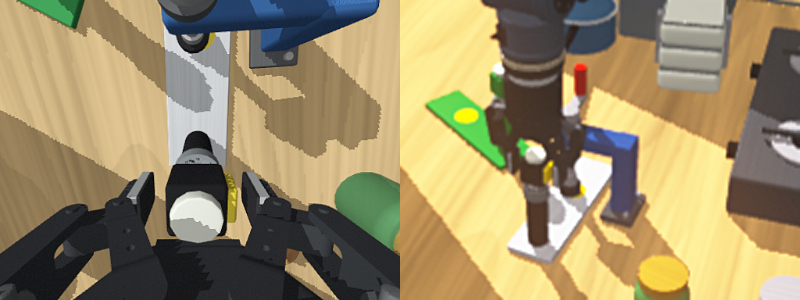

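{"api": "move_arm", "payload": {
  "motion": [
    [0,0,0,-0.001,0.0005,-0.001,0.6],
    [0,0,0,-0.001,0.0005,-0.001,0.5],
    [0,0,0,-0.001,0.0005,-0.001,0.4],
    [0,0,0,-0.001,0.0005,-0.001,0.3],
    [0,0,0,-0.001,0.0005,-0.001,0],
    [0,0,0,-0.001,0.0005,-0.001,0],
    [0,0,0,-0.001,0.0005,-0.001,0]
  ],
  "newtons": 30
}}

```text
time_s: 10.65
ee_pos: [500.9, -78.1, 119.3]
orientation: [-0.0, 0.752, 0.659, -0.0]
ft_force: [-5.8, 0.0, 10.8]
gripper_width: 33.6
```

{"api": "move_arm", "payload": {
  "motion": [
    [0,0,0,0,-0.001,0,0],
    [0,0,0,0,-0.001,0,0],
    [0,0,0,0,-0.001,-0.003,0],
    [0,0,0,0,-0.001,-0.006,0],
    [0,0,0,0,-0.001,-0.01,0],
    [0,0,0,0,-0.001,-0.015,0],
    [0,0,0,0,-0.001,-0.02,0],
    [0,0,0,0,-0.001,-0.02,0]
  ],
  "newtons": 35
}}

```text
time_s: 11.45
ee_pos: [500.7, -77.9, 138.9]
orientation: [-0.0, 0.752, 0.659, -0.0]
ft_force: [-2.9, 2.6, -3.5]
gripper_width: 33.5
```

{"api": "move_arm", "payload": {
  "motion": [
    [0,0,0,0,0,-0.006,0],
    [0,0,0,0,0,-0.012,0],
    [0,0,0,0,0,-0.018,0],
    [0,0,0,0,0,-0.024,0],
    [0,0,0,0,0,-0.03,0],
    [0,0,0,0,0,-0.035,0],
    [0,0,0,0,0,-0.039,0],
    [0,0,0,0,0,-0.043,0],
    [0,0,0,0,0,-0.047,0],
    [0,0,0,0,0,-0.047,0]
  ]
}}

```text
time_s: 12.45
ee_pos: [500.9, -77.9, 185.8]
orientation: [-0.0, 0.752, 0.659, 0.0]
ft_force: [-4.3, 1.3, -4.4]
gripper_width: 33.5
```

{"api": "move_arm", "payload": {
  "motion": [
    [0,0,0,0,0,-0.005,0],
    [0,0,0,0,0,-0.01,0],
    [0,0,0,0,0,-0.015,0],
    [0,0,0,0,0,-0.02,0],
    [0,0,0,0,0,-0.025,0],
    [0,0,0,0,0,-0.03,0],
    [0,0,0,0,0,-0.035,0],
    [0,0,0,0,0,-0.04,0],
    [0,0,0,0,0,-0.043,0],
    [0,0,0,0,0,-0.043,0]
  ]
}}

```text
time_s: 13.45
ee_pos: [501.0, -77.9, 228.8]
orientation: [0.0, 0.752, 0.659, 0.0]
ft_force: [-4.2, 1.9, -3.0]
gripper_width: 33.9
```

{"api": "move_arm", "payload": {
  "motion": [
    [0,0,0,0,-0.0005,-0.003,0],
    [0,0,0,0,-0.001,-0.006,0],
    [0,0,0,0,-0.001,-0.007,0],
    [0,0,0,0,-0.001,-0.007,0]
  ]
}}

```text
time_s: 13.85
ee_pos: [500.5, -77.9, 235.8]
orientation: [0.0, 0.752, 0.659, 0.0]
ft_force: [-1.0, 3.1, -3.7]
gripper_width: 33.8
```

```bash
python3 - <<'E'
from h import *
for _ in range(3):
    s=robot.observe();print(s['ee_pos'].round(1),s['ft_force'].round(1),s['torque'].round(2),s['gripper_width'])
    a,d,i=snap('side')
b,_,_=snap('scene')
X=np.load('wrist.npz')['X']
w,_,_=snap('wrist')
for n in ('side','wrist','scene'):
    z=np.load(n+'.npz');X=z['X'];A=z['a'].astype(int);Z=X[...,2]
    m=(Z>5)&(Z<25)&(np.ptp(A,-1)<40)&(A[...,0]>110)&(np.abs(X[...,0]-508)<55)&(X[...,1]>-115)&(X[...,1]<125)
    p=X[m]
    if len(p)>50:
        c,*_=np.linalg.lstsq(np.c_[p[:,:2],np.ones(len(p))],p[:,2],rcond=None);print(n,'plate slope',c[:2].round(4),len(p),np.median(p[:,2]))
save(np.hstack([cv2.resize(a[100:280,150:390],(400,300)),cv2.resize(b[110:260,160:360],(400,300),interpolation=cv2.INTER_CUBIC)]),'chk3.png')
E
```

```text
[500.5 -77.9 235.8] [-1.   3.1 -3.7] [ 0.27  0.17 -0.08] 33.820744006485874
[500.5 -77.9 235.7] [-0.2  2.3 -3.9] [ 0.26  0.07 -0.11] 33.391099314575165
[500.5 -77.9 235.6] [ 0.3  1.3 -3.6] [ 0.26 -0.04 -0.05] 33.812681952099425
side plate slope [-0.0006 -0.0002] 856 9.031325185105118
wrist plate slope [ 0.0009 -0.0002] 5645 10.383792269587047
scene plate slope [-0.0066  0.0011] 747 9.581952986090755
```

View pics/chk3.png

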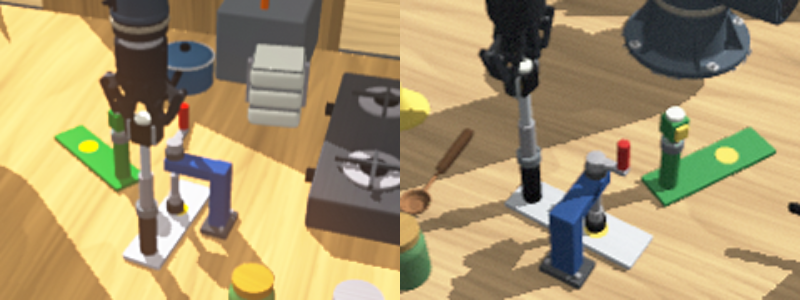

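```bash
python3 - <<'E'
from h import *
for n in ('side','scene','wrist'):
    z=np.load(n+'.npz');X=z['X'];A=z['a'].astype(int);Z=X[...,2]
    m=(np.hypot(X[...,0]-501,X[...,1]+78)<14)&(Z>240)&(np.ptp(A,-1)<35)&(A[...,0]>140)
    p=Z[m];print(n,len(p),np.percentile(p,[5,50,90]).round(1) if len(p) else '')
E
```

```text
side 48 [273.8 278.3 280.2]
scene 33 [274.  278.6 280.9]
wrist 3114 [279.1 280.3 281. ]
```

{"api": "move_arm", "payload": {
  "motion": [
    [0,0,0,0,0,-0.001,0],
    [0,0,0,0,0,-0.002,0],
    [0,0,0,0,0,-0.002,0],
    [0,0,0,0,0,-0.002,0],
    [0,0,0,0,0,-0.002,0]
  ]
}}

```text
time_s: 14.6
ee_pos: [500.3, -77.9, 237.5]
orientation: [0.0, 0.752, 0.659, 0.0]
ft_force: [1.9, 1.5, -4.4]
gripper_width: 33.8
```

```bash
python3 - <<'E'
from h import *
w,_,_=snap('wrist'); snap('side')
s=robot.observe();print(s['time_s'],s['ee_pos'].round(1),s['ft_force'].round(1),s['joint_velocities'].round(3),s['gripper_width'])
z=np.load('wrist.npz');X=z['X'];A=z['a'].astype(int);Z=X[...,2]
m=(np.hypot(X[...,0]-501,X[...,1]+78)<14)&(Z>240)&(np.ptp(A,-1)<35)&(A[...,0]>140);print('lens',np.median(Z[m]))
m=(Z>5)&(Z<25)&(np.ptp(A,-1)<40)&(A[...,0]>110)&(np.abs(X[...,0]-508)<55)&(X[...,1]>-115)&(X[...,1]<125)
p=X[m];c,*_=np.linalg.lstsq(np.c_[p[:,:2],np.ones(len(p))],p[:,2],rcond=None);print('slope',c[:2].round(4),np.median(p[:,2]))
E
```

```text
14.7 [500.3 -77.9 237.5] [ 3.   1.9 -4. ] [-0.001  0.    -0.001 -0.     0.002  0.   ] 33.47227074562258
lens 282.2805711949255
slope [ 0.0009 -0.0003] 10.342417793779077
```

```bash
python3 -c "
from bench import robot
print(robot.job_done()); s=robot.observe(); print(s['time_s'],s['ee_pos'],s['ft_force'],s['gripper_width'])"
```

```text
the job is handed in; nothing more can be done
None
the job is handed in; nothing more can be done
```

I cranked the blue clamp clockwise by its red knob to the end stop. I then squeezed the yellow button and pulled the mast up about 118 of its 120 mm. I handed the job in at 14.7 s, still holding the head with the button in; no verdict was reported.

**Clamp:** at the end of the turn the knob stopped moving while the force on the hand rose to about 10 N. It points along the clamp's +y, away from the mast. I did not measure the pad force itself.

**Height:** the last wrist picture shows the lens top at 282 mm, against 164.5 mm with the mast down. That agrees with the hand's rise of 118 mm. It was still and not yet hard against the second stop, with about 4 N of downward pull.

**Button:** the fingers read 33.5 to 33.8 mm. That matches the 35 mm width with the button in, because this gauge also read the 18 mm knob about 1 mm small.

**Foot plate:** it lies flat, with a measured slope of about 0.001 in the last wrist picture. An earlier scene-camera fit gave 0.007, still well under the 0.05 limit. I saw no shift of the plate but did not measure one.

**Kitchen things:** I never went near them, and those visible in the later pictures stood where they were; I did not measure each one.

**Disagreements:** the cameras differed by about 2 mm on the head's position, so I used the wrist camera. A sideways force of a few newtons on the head remained; it was 3 N at the last reading.

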